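# Nest the handled sample dishes with their handles fanned

## Robot

A 7-joint arm with a two-finger parallel gripper is mounted at the origin on the work surface. World frame = base frame: x ahead of the robot, y to its left, z up, the work surface at z = 0. Lengths are in m, angles in degrees, forces in N, time in s.
With the tool pointing down it reaches from about 0.4 to 0.85 m from the base axis. Payload 4.5 kg.
Tool frame: the origin (TCP) lies between the finger pads; the fingertips stand 19 mm ahead of it and the grasp point (between the pads) is the TCP; z points along the fingers, y is the line along which they close (so a half turn about z gives the same grasp; the last joint's range is limited). The gripper opens to 85 mm and grips with 20 to 120 N. Pads are 22 mm wide; open, the fingers measure 114 mm over their backs; the gripper's body (76 mm by 85 mm) begins 54 mm behind the grasp point. The pads swing forward as they close: fully open they stand 13 mm farther back than shut.
Start: joints at [66.28, 39.483, -11.15, 89.685, 9.013, 51.709, -12.324], TCP at [0.271, -0.563, 0.25] pointing down, gripper open.
Joint ranges: [-172.22, 172.22], [-26.19, 119.32], [-84.43, 86.54], [7.71, 146.69], [-57.33, 237.33], [2.42, 119.75], [-152.13, 152.13]. Speed limits (degrees/s): [147.25, 147.25, 180, 180, 180, 180, 180].

## Interface

Orientations are given as a 3x3 rotation matrix whose columns are the frame's x, y, z axes.
In Python, from cell import env gives the robot as it stands. The module is installed in compiled form; this text tells all that it offers.
- The arm moves only by the tool step_arm, never from a script. Its argument "commands" is one flat list of numbers, 5 for each row, row after row: the shift along the tool's x, y, z in cm, then the turn about the tool's z in degrees, then the opening, from 0 (shut) to 1 (fully open). In form: [dx, dy, dz, turn, gripper, dx, dy, dz, turn, gripper, ...]. A call has 1 to 12 rows; each row is the pose to reach, as a shift and turn from the pose commanded when the call began, along the tool's axes at that moment; what a row does not reach only later rows make up. A row lasts 1/12 s, in which the tool goes at most 41.7 mm and 7.16 degrees, less where a joint would pass 70% of its speed; a pose out of reach is approached as far as the arm can. A call with a gripper value outside its range is refused whole. The fingers move at their own pace and stop on an object; "newtons" is the grip in N (left out, the last holds). Time passes only in rows, so rows that repeat a pose let the fingers close. It gives the time, the measured TCP pose, the force, the opening and the grip force at its end, in the units of the state.
- env.get_state(): the state, without advancing time (a new reading comes with each control period).
- env.read_camera(name): name is "scene" or "top" or "wrist"; returns a dict with "frame" (384x512x3 uint8, red, green, blue), "range_z" (384x512 float32, m along the optical axis (not along the pixel's ray), 0 where there is no reading), "camera_matrix" (3x3 intrinsics, pixels), "k1" (the pictures are not rectified: a ray, as slopes to the right and down, at radius r is drawn at 1 + k1 r^2 times it, then the intrinsics apply), "R" (3x3) and "t" (3): a world point X has camera coordinates R X + t. Camera axes: x right, y down, z forward; pixel columns grow to the right and rows downward; lengths in m; the calibration is good to about 2 mm. A picture is of the moment at which its call begins.
- env.sign_off(): hands the job in; it is judged then, once.
The state is a dict: "t": time; "joint_positions": joint angles; "qvel": joint speeds; "effort": joint torques, N m; "tool_pos": TCP position; "ee_rot": TCP orientation; "wrist_force": force on the tool from outside, world axes, zero at the start; "ft_torque": the same for the moment, N m; "finger_gap": finger opening in m; "gripper_force": force on a finger pad.
Only numpy, scipy, OpenCV 4.12 (cv2) and the standard library are available. Lean on these libraries where they do the work, as an engineer would, in place of code of your own. Each camera call takes 0.05 s, during which the arm holds its last target. There are 200 camera calls.

## Task

Put the three steel sample dishes away as one nest on the stand: the medium dish into the large one, then the small one into the medium, with the handles fanned like a hand of cards, each some 30 to 60 degrees from the large dish's handle or its neighbour, so that none lies over another. Each dish has three feet that must drop between the teeth of the index ring in the dish below, whose angle is unknown: set it in gently, do not drop it, turn it softly by the handle until it drops home, and never force it round after that. Leave the other things on the bench where they are and let go at the end.

Things in the scene. Friction and masses are not known exactly. Their poses are not given: they have to be found in the camera images.
- stand: fixed stand: white plastic base 240 x 130 mm, 6 mm thick, with two metal posts 32 mm high, 23 mm apart, on its -x side, between which the large dish's handle lies so that the dish cannot turn. Origin on the bench under the large dish's axis; z up, handle side -x.
- large: widest and lowest stainless dish, 116 mm across the rim, 108 near the foot, 34 mm high, about 0.7 kg, on the stand. Origin: centre of its underside, z up, handle along its own -x. Wall 3 mm, floor 4 mm thick. On its floor a metal index ring: 12 teeth, 30 degrees apart, 5 mm high, 10.5 mm wide, at 33 to 45 mm radius, very stiff to turn, left at any angle.
- medium: middle stainless dish, 104 mm across the rim, 97 near the foot, 45 mm high, about 0.35 kg. Origin: centre of its underside, z up, handle along its own -x. Wall 3 mm, floor 4 mm thick. Under it three feet 6 mm high, 7 mm across, 39 mm from the axis, at 0, 120, 240 degrees from its x; origin level with their ends. Inner floor 10 mm up, with an index ring like the large dish's, any angle: 12 teeth 9 mm wide at 28 to 40 mm radius.
- small: smallest and tallest stainless dish, 92 mm across the rim, 86 near the foot, 50 mm high, about 0.28 kg. Origin: centre of its underside, z up, handle along its own -x. Wall 3 mm, floor 4 mm thick. Three feet 6 mm high, 6 mm across, 34 mm from the axis, at 0, 120, 240 degrees from its x; origin level with their ends. No ring inside.
- large_grip (a point): large dish: centre of its black grip, 97 mm from the dish's axis, 26 mm above its underside (8 mm below the rim). Grip 62 mm long (66 to 128 mm from the axis), 18 mm wide, 20 mm high, level; a 10 mm round neck joins it to the dish. 
- medium_grip (a point): medium dish: centre of its black grip, 97 mm from the dish's axis, 37 mm above its underside (8 mm below the rim). Grip 62 mm long (66 to 128 mm from the axis), 18 mm wide, 20 mm high, level; a 10 mm round neck joins it to the dish. Standing on the teeth its origin is 9 mm above the large dish's, home 4 mm; home, it turns only some 4 degrees freely.
- small_grip (a point): small dish: centre of its black grip, 97 mm from the dish's axis, 42 mm above its underside (8 mm below the rim). Grip 62 mm long (66 to 128 mm from the axis), 18 mm wide, 20 mm high, level; a 10 mm round neck joins it to the dish. Standing on the teeth its origin is 15 mm above the medium dish's, home 10 mm.
- reagent: bystander: amber reagent bottle, 70 mm across, 150 mm tall; origin at the centre of its underside
- solvent: bystander: clear solvent bottle, 76 mm across, 170 mm tall; origin at the centre of its underside
- jar: bystander: small jar, 38 mm across, 50 mm tall; origin at the centre of its underside
- beaker: bystander: white plastic beaker, 44 mm across, 55 mm tall; origin at the centre of its underside
- spatula: bystander: steel spatula lying flat, 180 mm long, along its x axis; origin at the centre of its underside
- vials: bystander: white divided vial tray, 90 x 130 x 35 mm; origin at the centre of its underside

How it is judged (in metres and radians):
On the way, in this order (a step that is already met when the one before it is completed fails the run):
1. the medium dish sits fully home in the large one, handles apart (z of medium in the frame of large between 0.002 and 0.0056 m and horizontal distance between medium and large below 0.006 m and angle between medium's own z axis and vertical below 0.06 rad and horizontal distance between large_grip and medium_grip between 0.042 and 0.185 m), for 0.2 s.
2. the small dish sits fully home in the medium one, handles fanned (z of small in the frame of medium between 0.008 and 0.0116 m and horizontal distance between small and medium below 0.006 m and angle between small's own z axis and vertical below 0.06 rad and horizontal distance between large_grip and medium_grip between 0.042 and 0.185 m and horizontal distance between large_grip and small_grip between 0.042 and 0.185 m and horizontal distance between medium_grip and small_grip between 0.042 and 0.185 m), for 0.2 s.
At the end, for the whole second after the job is handed in: Medium in large, small in medium: origin within about 1.6 mm of home height (4 mm and 10 mm above the dish below), centred within 6 mm, level within 0.06 rad; every two grip centres 42 to 185 mm apart from above; large dish flat, within 30 mm of its place; all at rest, released (all of step 2 and z of medium in the frame of large between 0.002 and 0.0056 m and horizontal distance between medium and large below 0.006 m and angle between each of medium, large's own z axis and vertical below 0.06 rad and linear speed of each of large, medium, small below 0.02 m/s and horizontal distance between large and stand below 0.03 m and z of large in the frame of stand below 0.009 m); the robot touches nothing.
It fails at once if a dish is forced round against the teeth (over 90 N between it and the dish below) (contact force between medium and large above 90 N or contact force between small and medium above 90 N).
It fails at once if a dish is dropped or thrown into the nest (over 0.6 m/s there) ((horizontal distance between medium and large below 0.05 m and z of medium in the frame of large below 0.035 m and linear speed of medium above 0.6 m/s) or (horizontal distance between small and large below 0.05 m and z of small in the frame of large below 0.035 m and linear speed of small above 0.6 m/s)).
It fails at once if a bystander is moved more than 30 mm (distance of any of reagent, solvent, jar, beaker, spatula, vials from where it was at the start of the episode above 0.03 m).
It also fails if it takes over 64 s, if anything falls off the work surface, if the arm or the gripper's body presses on something with over 40 N, if the wrist force passes 120 N, or if a joint passes its speed limit or range.

## Working session

There is one attempt and no reset: what is moved stays moved. The work goes in short steps, Python scripts to look and compute and a tool call to move; the robot and the scene stay as the last step left them, time stands still between calls to the robot, and variables do not carry over. Pictures are saved under pics/ and viewed, at most 10 in all, crops included, and the job is handed in when it is done.

Besides the shell and the picture viewer there is one more tool, called after "Request:" as name(argument=value, ...) on one line, values as JSON. step_arm: Moves the arm, as the interface text tells. Its arguments: {"type":"object","properties":{"commands":{"type":"array","items":{"type":"number"}},"newtons":{"type":"number"}},"required":["commands"]}

```bash
mkdir -p pics; cat > h.py <<'E'
import numpy as np, cv2
from cell import env
def cam(n):
    return env.read_camera(n)
def pts(c):
    K=c["camera_matrix"];h,w=c["range_z"].shape
    u,v=np.meshgrid(np.arange(w),np.arange(h))
    x=(u-K[0,2])/K[0,0];y=(v-K[1,2])/K[1,1]
    a,b=x.copy(),y.copy()
    for _ in range(8):
        s=1+c["k1"]*(a*a+b*b);a=x/s;b=y/s
    z=c["range_z"]
    P=np.stack([a*z,b*z,z],-1)
    W=(P-c["t"])@c["R"]
    W[z==0]=np.nan
    return W
E
python3 - <<'E'
from h import *
ims=[]
for n in("scene","top"):
    c=cam(n);np.savez(n+"0.npz",**c);ims.append(c["frame"])
    print(n,c["camera_matrix"].round(1).tolist(),c["k1"],(-c["R"].T@c["t"]).round(3))
for n,i in zip(("scene","top"),ims): cv2.imwrite(f"pics/{n}0.png",i[...,::-1])
s=env.get_state();print({k:np.round(v,3).tolist() for k,v in s.items()})
E
```

```text
scene [[360.3, 0.0, 252.0], [0.0, 360.3, 190.8], [0.0, 0.0, 1.0]] -0.11049396605375013 [ 1.2   -0.042  0.647]
top [[479.7, 0.0, 250.7], [0.0, 479.7, 197.0], [0.0, 0.0, 1.0]] -0.02983855358239319 [0.493 0.002 1.091]
{'t': 0.1, 'joint_positions': [66.28, 39.531, -11.147, 89.74, 9.012, 51.71, -12.324], 'qvel': [-0.1, -0.05, 0.041, -0.267, -0.005, -0.143, -0.09], 'effort': [-0.004, -54.061, -1.271, -15.898, 0.009, 0.004, -0.0], 'tool_pos': [0.27, -0.563, 0.25], 'ee_rot': [[0.901, 0.433, -0.001], [0.433, -0.901, 0.002], [-0.0, -0.002, -1.0]], 'wrist_force': [-0.362, 0.137, 0.039], 'ft_torque': [-0.005, 0.04, -0.017], 'gripper_force': 0.0, 'finger_gap': 0.085}
```

View pics/top0.png

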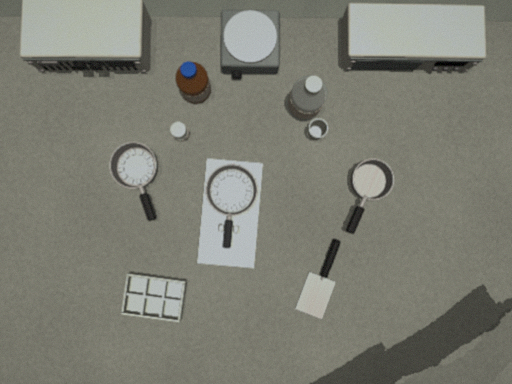

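View pics/scene0.png

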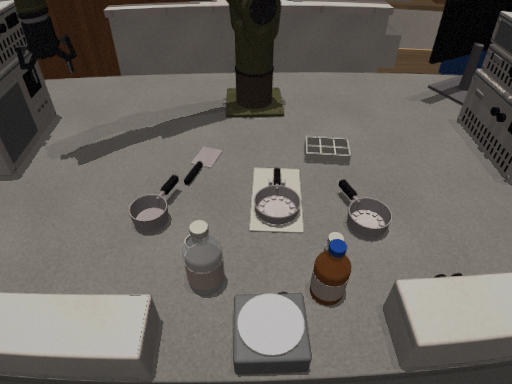

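The top view has +x up and +y left. The large dish is on its stand at (232,190), the medium at (135,165) and the small at (372,180). All the black grips point roughly down (-x). The scene view agrees, and the grips have clear access.

```bash
cat >> h.py <<'E'
def circ(p,r=None):
    from scipy.optimize import least_squares
    c0=np.r_[np.nanmean(p,0)]
    f=lambda q:np.hypot(*(p-q[:2]).T)-q[2]
    s=least_squares(f,np.r_[c0,.05],loss='soft_l1',f_scale=.002)
    return s.x
def dish(c,W,seed,zr,box=.075):
    """rim circle & grip around approx centre seed; rim height zr"""
    d=np.hypot(W[...,0]-seed[0],W[...,1]-seed[1])
    m=(abs(W[...,2]-zr)<.005)&(d<box)
    g=c["frame"].max(-1)<60
    q=circ(W[m][:,:2])
    d=np.hypot(W[...,0]-q[0],W[...,1]-q[1])
    m2=g&(d<.14)&(d>.06)&(W[...,2]>zr-.014)&(W[...,2]<zr+.012)
    G=W[m2]
    return q,G
E
python3 - <<'E'
from h import *
c=dict(np.load("top0.npz"));W=pts(c)
print("bench",np.nanmedian(W[330:370,100:200,2]))
for n,(u,v),zr in(("large",(232,190),.040),("medium",(135,165),.045),("small",(372,180),.05)):
    s=W[v,u];q,G=dish(c,W,s[:2],zr)
    g=G.mean(0);a=np.degrees(np.arctan2(g[1]-q[1],g[0]-q[0]))
    e=np.linalg.svd(G[:,:2]-g[:2],full_matrices=False)[2][0]
    print(n,"seed",s.round(3),"rim",q.round(4),"grip",g.round(4),len(G),"ang",a.round(1),"r",np.hypot(*(g[:2]-q[:2])).round(3),"axis",np.degrees(np.arctan2(e[1],e[0])).round(1))
for n,(u,v) in(("reag",(190,72)),("solv",(314,85)),("vials",(155,297)),("spat h",(330,258)),("jar",(179,130)),("beaker",(317,128))): print(n,W[v,u].round(3))
E
```

```text
bench -0.00024356645700436883
large seed [0.567 0.038 0.013] rim [0.565  0.0392 0.056 ] grip [0.4704 0.0463 0.0419] 160 ang 175.7 r 0.095 axis 175.6
medium seed [0.623 0.258 0.01 ] rim [0.6172 0.255  0.0498] grip [0.5279 0.2207 0.0457] 220 ang -159.0 r 0.096 axis -159.4
small seed [ 0.593 -0.28   0.008] rim [ 0.5897 -0.2701  0.0447] grip [ 0.5031 -0.2295  0.0505] 242 ang 154.9 r 0.096 axis 156.3
reag [0.793 0.12  0.15 ]
solv [ 0.764 -0.126  0.167]
vials [0.33  0.204 0.03 ]
spat h [ 0.417 -0.181  0.022]
jar [0.695 0.154 0.052]
beaker [ 0.712 -0.155  0.006]
```

Request:
step_arm(commands=[42,-46.5,0,5,1,42,-46.5,0,5,1,42,-46.5,0,5,1,42,-46.5,0,5,1,42,-46.5,0,5,1,42,-46.5,0,5,1,42,-46.5,0,5,1,42,-46.5,0,5,1,42,-46.5,0,5,1,42,-46.5,0,5,1,42,-46.5,0,5,1,42,-46.5,0,5,1], newtons=90)

```text
t: 1.1
tool_pos: [0.4121, -0.0819, 0.2502]
ee_rot: [[0.936, 0.353, -0.0], [0.353, -0.936, -0.0], [-0.0, -0.0, -1.0]]
wrist_force: [0.6, -0.8, -0.1]
finger_gap: 0.0852
gripper_force: 0.0
```

```bash
cat >> h.py <<'E'
def go(p,ang):
    """shift cm/turn deg to reach TCP p with tool x at world angle ang (tool down)"""
    s=env.get_state();R=s["ee_rot"];d=R.T@(np.array(p)-s["tool_pos"])*100
    a=np.degrees(np.arctan2(R[1,0],R[0,0]))
    print("t",round(float(s["t"]),2),"tcp",np.round(s["tool_pos"],4),"ang",a.round(1),"F",np.round(s["wrist_force"],1),"gap",round(float(s["finger_gap"]),4),"-> shift",d.round(2),"turn",round(float((a-ang+180)%360-180),1),"tilt",np.round(R[:2,2],3))
E
python3 - <<'E'
from h import *
c=cam("wrist");np.savez("w1.npz",**c);cv2.imwrite("pics/w1.png",c["frame"][...,::-1])
print((-c["R"].T@c["t"]).round(3),c["R"].round(2).tolist())
go((.528,.2207,.11),21)
E
```

```text
[ 0.474 -0.059  0.374] [[0.35, -0.94, 0.0], [-0.9, -0.34, 0.26], [-0.24, -0.09, -0.97]]
t 1.15 tcp [ 0.4157 -0.0714  0.2505] ang 21.6 F [2.9 5.6 0.3] gap 0.0853 -> shift [ 21.1  -22.98  14.27] turn 0.6 tilt [0.004 0.006]
```

View pics/w1.png

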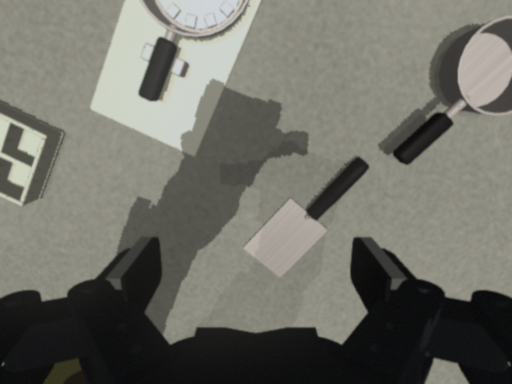

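The wrist view has tool x pointing up. The large dish's handle is at (160,68), lying between the posts, and its ring is at (200,5), mostly out of frame. I'll stop nearer to it.

Request:
step_arm(commands=[11.5,-8.5,0,0.6,1,11.5,-8.5,0,0.6,1,11.5,-8.5,0,0.6,1,11.5,-8.5,0,0.6,1,11.5,-8.5,0,0.6,1,11.5,-8.5,0,0.6,1])

```text
t: 1.65
tool_pos: [0.4896, 0.037, 0.2498]
ee_rot: [[0.939, 0.345, -0.001], [0.345, -0.939, -0.0], [-0.001, -0.0, -1.0]]
wrist_force: [0.1, -1.6, 0.2]
finger_gap: 0.0854
gripper_force: 0.0
```

```bash
cat >> h.py <<'E'
def polar(c,cx,cy,zf,r0,r1,name,rot=0):
    """unwrap image of plane z=zf around centre; rows radius, cols angle 0..360"""
    K=c["camera_matrix"]
    A,Rr=np.meshgrid(np.radians(np.arange(0,360,.5)),np.linspace(r0,r1,30))
    X=np.stack([cx+Rr*np.cos(A),cy+Rr*np.sin(A),np.full_like(A,zf)],-1)@c["R"].T+c["t"]
    a=X[...,0]/X[...,2];b=X[...,1]/X[...,2];s=1+c["k1"]*(a*a+b*b)
    u=(a*s*K[0,0]+K[0,2]).astype(np.float32);v=(b*s*K[1,1]+K[1,2]).astype(np.float32)
    I=cv2.remap(c["frame"],u,v,cv2.INTER_LINEAR)
    Z=cv2.remap(np.nan_to_num(pts(c)[...,2]).astype(np.float32),u,v,cv2.INTER_NEAREST)
    return I,Z
def ring(c,cx,cy,zt,r0,r1):
    """tooth phase mod 30 deg from height and from brightness"""
    I,Z=polar(c,cx,cy,zt,r0,r1,"")
    th=np.radians(np.arange(0,360,.5))
    out=[]
    for s in(Z[8:22].mean(0),I[8:22].mean((0,2))):
        s=s-cv2.blur(s[None].astype(np.float32),(61,1),borderType=cv2.BORDER_REFLECT)[0]
        f=(s*np.exp(-12j*th)).sum();out+=[round(float(np.degrees(-np.angle(f))/12%30),2),round(float(abs(f)/(np.sqrt((s**2).sum()*720/2)+1e-9)),2)]
    return out
E
python3 - <<'E'
from h import *
c=cam("wrist");np.savez("w2.npz",**c);cv2.imwrite("pics/w2.png",c["frame"][...,::-1])
W=pts(c)
q,G=dish(c,W,(.565,.039),.04);g=G.mean(0)
print(q.round(4),g.round(4),np.degrees(np.arctan2(*(g-[*q[:2],0])[[1,0]])).round(1))
I,Z=polar(c,q[0],q[1],.015,.025,.05,"")
cv2.imwrite("pics/p2.png",np.vstack([cv2.resize(I[...,::-1],(720,180)),cv2.resize(cv2.applyColorMap(np.clip((Z-.005)*12000,0,255).astype(np.uint8),2),(720,180))]))
print(ring(c,q[0],q[1],.015,.033,.045))
# medium from top image
c0=dict(np.load("top0.npz"));print("med top",ring(c0,.617,.2555,.015,.028,.040),"large top",ring(c0,.565,.0392,.015,.033,.045))
go((.528,.2207,.11),21)
E
```

```text
[0.5651 0.0386 0.0557] [0.4716 0.046  0.0417] 175.4
[7.64, 0.87, 5.85, 0.3]
med top [12.51, 0.75, 28.68, 0.24] large top [7.44, 0.77, 22.93, 0.08]
t 1.7 tcp [0.4889 0.0354 0.2499] ang 20.1 F [-0.  -0.9 -0.2] gap 0.0853 -> shift [ 10.05 -16.07  13.96] turn -0.9 tilt [-0.002 -0.001]
```

View pics/p2.png

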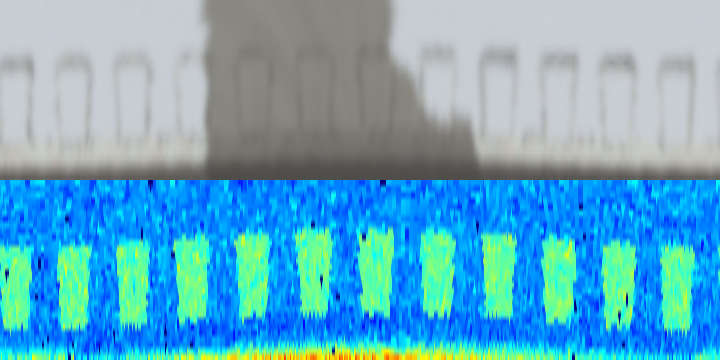

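Both cameras agree on the large ring: teeth at 7.6° mod 30, so gaps at 22.6°. I'll put the medium handle at 142.6° and the small one on the other side. Next I move above the medium grip.

Request:
step_arm(commands=[10.05,-16.05,12,-0.9,0.7,10.05,-16.05,12,-0.9,0.7,10.05,-16.05,12,-0.9,0.7,10.05,-16.05,12,-0.9,0.7,10.05,-16.05,12,-0.9,0.7,10.05,-16.05,12,-0.9,0.7,10.05,-16.05,12,-0.9,0.7,10.05,-16.05,12,-0.9,0.7])

```text
t: 2.37
tool_pos: [0.5285, 0.2195, 0.1298]
ee_rot: [[0.934, 0.357, -0.002], [0.357, -0.934, -0.002], [-0.002, 0.002, -1.0]]
wrist_force: [-0.2, -1.3, -0.3]
finger_gap: 0.0599
gripper_force: 0.0
```

```bash
python3 - <<'E'
from h import *
c=cam("wrist");np.savez("w3.npz",**c)
W=pts(c)
q,G=dish(c,W,(.617,.255),.045);g=G.mean(0)
print(q.round(4),g.round(4),len(G),np.degrees(np.arctan2(*(g-[*q[:2],0])[[1,0]])).round(1))
e=np.linalg.svd(G[:,:2]-g[:2],full_matrices=False)[2][0];print("axis",np.degrees(np.arctan2(e[1],e[0])).round(1))
print(ring(c,q[0],q[1],.015,.028,.040))
go((.527,.2207,.037),21)
E
```

```text
[0.6164 0.2546 0.0496] [0.5296 0.2231 0.0464] 2175 -160.0
axis -160.4
[12.06, 0.8, 1.49, 0.34]
t 2.42 tcp [0.5291 0.2184 0.1305] ang 20.8 F [-0.4  0.2  0.5] gap 0.0598 -> shift [-0.1  -0.31  9.35] turn -0.2 tilt [-0.001 -0.003]
```

Request:
step_arm(commands=[-0.25,-0.4,4,0.8,0.7,-0.25,-0.4,7.5,0.8,0.7,-0.25,-0.4,9.3,0.8,0.7,-0.25,-0.4,9.3,0.8,0.7,-0.25,-0.4,9.3,0.8,0,-0.25,-0.4,9.3,0.8,0,-0.25,-0.4,9.3,0.8,0,-0.25,-0.4,9.3,0.8,0,-0.25,-0.4,9.3,0.8,0,-0.25,-0.4,9.3,0.8,0,-0.25,-0.4,9.3,0.8,0], newtons=100)

```text
t: 3.33
tool_pos: [0.5265, 0.2239, 0.0388]
ee_rot: [[0.939, 0.344, 0.003], [0.344, -0.939, 0.0], [0.003, 0.001, -1.0]]
wrist_force: [-1.0, -2.0, 8.2]
finger_gap: 0.0165
gripper_force: 97.8
```

Request:
step_arm(commands=[0,0,-1,0,0,0,0,-2.5,0,0,0,0,-5,0,0,0,0,-8,0,0,0,0,-11,0,0,0,0,-11,0,0,0,0,-11,0,0])

```text
t: 3.92
tool_pos: [0.5254, 0.2248, 0.1488]
ee_rot: [[0.939, 0.345, 0.002], [0.345, -0.939, 0.001], [0.002, -0.0, -1.0]]
wrist_force: [-0.7, 0.2, -5.5]
finger_gap: 0.0165
gripper_force: 97.7
```

```bash
cat >> h.py <<'E'
def held(c,rimz,W=None):
    """plane+circle of rim of held dish; approx rim height"""
    W=pts(c) if W is None else W
    s=env.get_state();R=s["ee_rot"];p=s["tool_pos"]
    L=(W-p)@R   # tool coords
    d=np.hypot(L[...,0]-.097,L[...,1])
    m=(d<.07)&(d>.035)&(abs(L[...,2]+.008)<.012)
    P=L[m]
    for _ in range(6):
        A=np.c_[P[:,:2],np.ones(len(P))];k=np.linalg.lstsq(A,P[:,2],rcond=None)[0]
        r=P[:,2]-A@k;P=P[abs(r)<max(.0025,1.5*abs(r).std())] if abs(r).max()>.0025 else P
    q=circ(P[:,:2])
    print("held: slope x,y",k[:2].round(4),"rim z at centre (tool)",(k[:2]@q[:2]+k[2]).round(4),"circle (tool)",q.round(4),len(P))
    return q,k
E
python3 - <<'E'
from h import *
c=cam("wrist");np.savez("w4.npz",**c)
q,k=held(c,0)
a=np.degrees(-37.4*0);th=np.radians(-37.4)
go((.565-.097*np.cos(th),.0388-.097*np.sin(th),.15),-37.4)
E
```

```text
held: slope x,y [0.0276 0.0006] rim z at centre (tool) -0.0035 circle (tool) [0.0954 0.0009 0.0479] 4120
t 3.97 tcp [0.5242 0.2241 0.1473] ang 20.2 F [-0.7 -0.2 -4.4] gap 0.0161 -> shift [-7.77 10.62 -0.26] turn 57.6 tilt [-0.002 -0.001]
```

Request:
step_arm(commands=[-1,1.3,0,7,0,-2,2.6,0,14,0,-3,3.9,0,21,0,-4,5.3,0,28,0,-5,6.7,0,35,0,-6,8,0,42,0,-7,9.5,0,49,0,-7.7,10.7,0,55,0,-7.7,10.7,0,57.4,0,-7.7,10.7,0,57.4,0,-7.7,10.7,0,57.4,0])

```text
t: 4.88
tool_pos: [0.4889, 0.0978, 0.1461]
ee_rot: [[0.797, -0.603, -0.003], [-0.603, -0.797, -0.0], [-0.002, 0.002, -1.0]]
wrist_force: [0.1, -0.2, -4.7]
finger_gap: 0.0166
gripper_force: 98.1
```

```bash
cat >> h.py <<'E'
def place(rs):
    c=cam("wrist");q,k=held(c,0);s=env.get_state();R=s["ee_rot"];p=s["tool_pos"]
    w=p+R@np.r_[q[:2],k[:2]@q[:2]+k[2]];print("dish rim centre world",w.round(4))
    return c,w
E
python3 - <<'E'
from h import *
c,w=place(0);np.savez("w5.npz",**c)
t=cam("top");np.savez("t5.npz",**t);W=pts(t)
q,G=dish(t,W,w[:2],.156,.07);g=G.mean(0);print("top: rim",q.round(4),"grip dir",np.degrees(np.arctan2(*(g-[*q[:2],0])[[1,0]])).round(1),len(G))
go((.4895,.0973,.08),-37.2)
E
```

```text
held: slope x,y [0.0062 0.    ] rim z at centre (tool) -0.003 circle (tool) [0.0952 0.0014 0.0487] 4888
dish rim centre world [0.5643 0.0397 0.1492]
top: rim [0.566  0.0399 0.0503] grip dir nan 0
t 4.98 tcp [0.4894 0.0983 0.1466] ang -37.1 F [ 0.3 -0.3 -5.4] gap 0.0166 -> shift [0.08 0.07 6.66] turn 0.1 tilt [-0.001  0.   ]<stdin>:4: RuntimeWarning: Mean of empty slice.
  ret = um.true_divide(
```

Request:
step_arm(commands=[0.05,0.1,2,0,0,0.05,0.1,4,0,0,0.05,0.1,5.5,0,0,0.05,0.1,7,0,0,0.05,0.1,7.8,0,0,0.05,0.1,8.2,0,0,0.05,0.1,8.5,0,0,0.05,0.1,8.7,0,0,0.05,0.1,8.9,0,0,0.05,0.1,9.0,0,0,0.05,0.1,9.1,0,0,0.05,0.1,9.2,0,0])

```text
t: 5.98
tool_pos: [0.4899, 0.0964, 0.0556]
ee_rot: [[0.796, -0.605, 0.001], [-0.605, -0.796, 0.0], [0.001, -0.001, -1.0]]
wrist_force: [-0.5, -0.2, -3.7]
finger_gap: 0.0164
gripper_force: 98.0
```

```bash
python3 - <<'E'
from h import *
c,w=place(0);np.savez("w6.npz",**c);go((.4895,.0973,.0488),-37.2)
E
```

```text
held: slope x,y [0.0115 0.0013] rim z at centre (tool) -0.0031 circle (tool) [0.0951 0.0007 0.0485] 4594
dish rim centre world [0.565  0.0382 0.0585]
t 6.03 tcp [0.4898 0.0963 0.0554] ang -37.2 F [-0.4  0.3 -4.4] gap 0.0161 -> shift [-0.08 -0.06  0.66] turn -0.0 tilt [0. 0.]
```

Request:
step_arm(commands=[0,0,0.1,0,0,0,0,0.2,0,0,0,0,0.3,0,0,0,0,0.4,0,0,0,0,0.45,0,0,0,0,0.5,0,0,0,0,0.55,0,0,0,0,0.6,0,0])

```text
t: 6.7
tool_pos: [0.4894, 0.0965, 0.0495]
ee_rot: [[0.796, -0.605, -0.0], [-0.605, -0.796, 0.0], [-0.0, -0.0, -1.0]]
wrist_force: [-3.4, 1.1, 4.1]
finger_gap: 0.0156
gripper_force: 99.1
```

```bash
python3 - <<'E'
from h import *
c,w=place(0);np.savez("w7.npz",**c);go((.4895,.0973,.0488),-37.2)
E
```

```text
held: slope x,y [0.0049 0.0008] rim z at centre (tool) -0.0036 circle (tool) [0.0945 0.0008 0.0482] 4346
dish rim centre world [0.5642 0.0386 0.0531]
t 6.75 tcp [0.4894 0.0965 0.0496] ang -37.2 F [-1.9  1.4  2.7] gap 0.0161 -> shift [-0.04 -0.07  0.08] turn -0.0 tilt [-0.  0.]
```

Request:
step_arm(commands=[0,0,0,0,0.4,0,0,0,0,0.4,0,0,0,0,0.4,0,0,0,0,0.4,0,0,-2,0,0.4,0,0,-5,0,0.4,0,0,-9,0,0.4,0,0,-12,0,0.4,0,0,-12,0,0.4,0,0,-12,0,0.4])

```text
t: 7.58
tool_pos: [0.491, 0.0965, 0.171]
ee_rot: [[0.796, -0.605, 0.004], [-0.605, -0.796, 0.001], [0.003, -0.003, -1.0]]
wrist_force: [-0.1, 0.0, -1.2]
finger_gap: 0.0341
gripper_force: 0.0
```

```bash
cat >> h.py <<'E'
def look(seed,zr,rg,tag,zt):
    c=cam("wrist");np.savez(tag+".npz",**c);cv2.imwrite(f"pics/{tag}.png",c["frame"][...,::-1]);W=pts(c)
    q,G=dish(c,W,seed,zr);g=G.mean(0)
    d=np.hypot(W[...,0]-q[0],W[...,1]-q[1]);m=(d<q[2]+.004)&(d>q[2]-.003)&(abs(W[...,2]-zr)<.006)
    P=W[m];k=np.linalg.lstsq(np.c_[P[:,:2]-q[:2],np.ones(len(P))],P[:,2],rcond=None)[0]
    e=np.linalg.svd(G[:,:2]-g[:2],full_matrices=False)[2][0]
    f=(d<.025);print("rim",q.round(4),"slope,z",k.round(4),"p90 z",np.percentile(P[:,2],90).round(4),"floor z",np.nanmedian(W[f][:,2]).round(4),"grip",g.round(4),len(G),"axis",np.degrees(np.arctan2(e[1],e[0])).round(1),"dir",np.degrees(np.arctan2(*(g-[*q[:2],0])[[1,0]])).round(1))
    if rg:print("ring",ring(c,q[0],q[1],zt,*rg))
    return q,c
E
python3 - <<'E'
from h import *
look((.565,.0386),.055,(.028,.040),"w8",.025)
th=np.radians(-25);
go((.503,-.2295,.13),-24.5)
E
```

```text
rim [0.565  0.0382 0.0499] slope,z [-0.0074  0.0064  0.0539] p90 z 0.0558 floor z 0.0207 grip [0.4825 0.075  0.0506] 2744 axis 68.6 dir 156.0
ring [14.66, 0.82, 0.47, 0.15]
t 7.63 tcp [0.4899 0.0964 0.1697] ang -37.2 F [-0.7 -0.5 -0.3] gap 0.0345 -> shift [20.76 25.16  3.97] turn -12.7 tilt [0.001 0.   ]
```

View pics/w8.png

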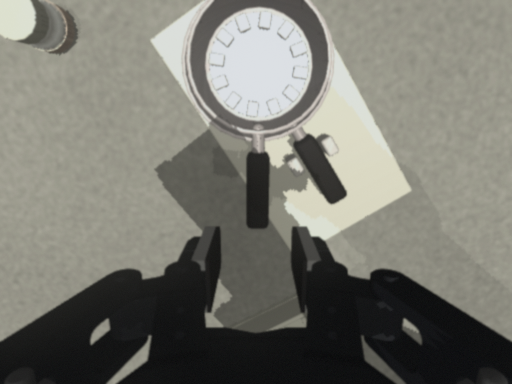

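The medium dish is home: its floor is at 20.7 mm (20 expected), and its handle at (258,190) is clear of the large handle at (318,170). Medium ring teeth are at 14.7° mod 30, so the small handle goes at about 209.5°.

Request:
step_arm(commands=[20.8,25.2,0,-12.7,0.7,20.8,25.2,0,-12.7,0.7,20.8,25.2,0,-12.7,0.7,20.8,25.2,0,-12.7,0.7,20.8,25.2,0,-12.7,0.7,20.8,25.2,0,-12.7,0.7,20.8,25.2,2,-12.7,0.7,20.8,25.2,3.5,-12.7,0.7,20.8,25.2,3.5,-12.7,0.7,20.8,25.2,3.5,-12.7,0.7,20.8,25.2,3.5,-12.7,0.7])

```text
t: 8.55
tool_pos: [0.5018, -0.229, 0.1328]
ee_rot: [[0.91, -0.415, -0.003], [-0.415, -0.91, 0.002], [-0.004, -0.001, -1.0]]
wrist_force: [-0.5, 0.8, 0.6]
finger_gap: 0.0599
gripper_force: 0.0
```

```bash
python3 - <<'E'
from h import *
q,c=look((.59,-.27),.05,None,"w9",.025)
W=pts(c);d=np.hypot(W[...,0]-q[0],W[...,1]-q[1])
m=(c["frame"].max(-1)<60)&(W[...,2]>.046)&(W[...,2]<.06)&(d>.06)&(d<.135)&(W[...,1]>q[1])
G=W[m][:,:2];g=G.mean(0);a=np.arctan2(*(g-q[:2])[::-1]);print(len(G),g.round(4),np.degrees(a).round(1))
p=q[:2]+.097*np.r_[np.cos(a),np.sin(a)];go((*p,.042),np.degrees(a)-180)
E
```

```text
rim [ 0.588  -0.2706  0.0439] slope,z [-0.007   0.0036  0.049 ] p90 z 0.0509 floor z 0.0102 grip [ 0.5046 -0.2339  0.0515] 2173 axis 156.4 dir 156.3
2164 [ 0.5045 -0.2339] 156.3
t 8.6 tcp [ 0.5026 -0.2282  0.1335] ang -24.4 F [-0.3  1.4 -0.2] gap 0.0598 -> shift [-0.14  0.46  9.15] turn -0.8 tilt [-0.001  0.002]
```

Request:
step_arm(commands=[-0.15,0.4,4,-0.8,0.7,-0.15,0.4,7.5,-0.8,0.7,-0.15,0.4,9.0,-0.8,0.7,-0.15,0.4,9.1,-0.8,0.7,-0.15,0.4,9.1,-0.8,0,-0.15,0.4,9.1,-0.8,0,-0.15,0.4,9.1,-0.8,0,-0.15,0.4,9.1,-0.8,0,-0.15,0.4,9.1,-0.8,0,-0.15,0.4,9.1,-0.8,0,-0.15,0.4,9.1,-0.8,0,-0.15,0.4,9.1,-0.8,0])

```text
t: 9.6
tool_pos: [0.5007, -0.233, 0.0444]
ee_rot: [[0.916, -0.402, 0.002], [-0.402, -0.916, -0.0], [0.002, -0.001, -1.0]]
wrist_force: [-0.9, 2.0, 6.4]
finger_gap: 0.0165
gripper_force: 98.0
```

Request:
step_arm(commands=[0,0,-1,0,0,0,0,-2.5,0,0,0,0,-5,0,0,0,0,-8,0,0,0,0,-12,0,0,0,0,-12,0,0,0,0,-12,0,0])

```text
t: 10.18
tool_pos: [0.5002, -0.2339, 0.1654]
ee_rot: [[0.915, -0.403, 0.003], [-0.403, -0.915, -0.002], [0.004, 0.0, -1.0]]
wrist_force: [-0.5, 0.0, -4.4]
finger_gap: 0.0162
gripper_force: 97.7
```

```bash
python3 - <<'E'
from h import *
c,w=place(0)
th=np.radians(29.4)
go((.565-.0955*np.cos(th),.0384-.0955*np.sin(th),.165),29.4)
E
```

```text
held: slope x,y [-0.0029  0.    ] rim z at centre (tool) -0.0045 circle (tool) [0.095  0.0001 0.0419] 3851
dish rim centre world [ 0.5859 -0.2715  0.1681]
t 10.23 tcp [ 0.4989 -0.2331  0.1636] ang -23.8 F [-0.9  0.6 -3.6] gap 0.0159 -> shift [-10.62 -19.87  -0.14] turn -53.2 tilt [-0.001  0.   ]
```

Request:
step_arm(commands=[-1.3,-2.5,0,-6.7,0,-2.6,-5,0,-13.4,0,-4,-7.5,0,-20,0,-5.3,-10,0,-26.7,0,-6.6,-12.5,0,-33.4,0,-8,-15,0,-40,0,-9.3,-17.4,0,-46.7,0,-10.6,-19.9,0,-53.2,0,-10.6,-19.9,0,-53.2,0,-10.6,-19.9,0,-53.2,0,-10.6,-19.9,0,-53.2,0])

```text
t: 11.15
tool_pos: [0.4815, -0.0091, 0.162]
ee_rot: [[0.871, 0.491, -0.004], [0.491, -0.871, -0.001], [-0.004, -0.001, -1.0]]
wrist_force: [-0.0, -1.0, -3.6]
finger_gap: 0.0163
gripper_force: 98.3
```

```bash
python3 - <<'E'
from h import *
c,w=place(0)
th=np.radians(29.5)
s=env.get_state()
go((*(s["tool_pos"][:2]+np.r_[.565,.0384]-w[:2]),.062),29.5)
E
```

```text
held: slope x,y [-0.0256 -0.0001] rim z at centre (tool) -0.0034 circle (tool) [ 0.0947 -0.0008  0.0428] 4748
dish rim centre world [0.5639 0.0374 0.1654]
t 11.2 tcp [ 0.4818 -0.0097  0.1623] ang 29.3 F [ 0.1 -0.9 -3.7] gap 0.0164 -> shift [ 0.17 -0.03 10.03] turn -0.2 tilt [-0.003 -0.001]
```

Request:
step_arm(commands=[0.15,-0.05,2,-0.2,0,0.15,-0.05,4,-0.2,0,0.15,-0.05,5.5,-0.2,0,0.15,-0.05,7,-0.2,0,0.15,-0.05,7.8,-0.2,0,0.15,-0.05,8.3,-0.2,0,0.15,-0.05,8.6,-0.2,0,0.15,-0.05,8.8,-0.2,0,0.15,-0.05,8.95,-0.2,0,0.15,-0.05,9.1,-0.2,0,0.15,-0.05,9.2,-0.2,0,0.15,-0.05,9.2,-0.2,0])

```text
t: 12.2
tool_pos: [0.4837, -0.0079, 0.0715]
ee_rot: [[0.87, 0.494, -0.0], [0.494, -0.87, -0.001], [-0.001, 0.001, -1.0]]
wrist_force: [-1.6, -2.2, -0.7]
finger_gap: 0.0162
gripper_force: 98.5
```

```bash
python3 - <<'E'
from h import *
c,w=place(0);go((.4825,-.009,.0644),29.5)
E
```

```text
held: slope x,y [-0.0237 -0.0002] rim z at centre (tool) -0.0038 circle (tool) [0.0943 0.0003 0.0426] 4547
dish rim centre world [0.5658 0.0385 0.0752]
t 12.25 tcp [ 0.4837 -0.0078  0.0715] ang 29.6 F [-2.9 -2.4 -2. ] gap 0.016 -> shift [-0.16  0.04  0.71] turn 0.1 tilt [-0.    -0.001]
```

Request:
step_arm(commands=[-0.1,0,0.1,0,0,-0.1,0,0.1,0,0,-0.1,0,0.2,0,0,-0.1,0,0.2,0,0])

```text
t: 12.58
tool_pos: [0.4831, -0.0081, 0.0695]
ee_rot: [[0.869, 0.494, 0.0], [0.494, -0.869, -0.0], [0.0, 0.001, -1.0]]
wrist_force: [-2.1, -2.7, 3.5]
finger_gap: 0.0159
gripper_force: 99.1
```

```bash
python3 - <<'E'
from h import *
c,w=place(0);go((.4825,-.009,.0644),29.5);print(env.get_state()["ft_torque"].round(2))
E
```

```text
held: slope x,y [-0.0271  0.0003] rim z at centre (tool) -0.0042 circle (tool) [0.094  0.0003 0.0424] 4337
dish rim centre world [0.5649 0.0382 0.0738]
t 12.63 tcp [ 0.483  -0.0081  0.0696] ang 29.6 F [-1.8 -3.4  3.3] gap 0.0164 -> shift [-0.09  0.05  0.52] turn 0.1 tilt [ 0. -0.]
[-0.6   0.37 -0.16]
```

Request:
step_arm(commands=[0,-0.1,0.05,0.6,0,0,-0.2,0.1,1.2,0,0,-0.3,0.1,1.8,0,0,-0.3,0.1,1.8,0])

```text
t: 12.97
tool_pos: [0.481, -0.0051, 0.0685]
ee_rot: [[0.885, 0.467, -0.001], [0.467, -0.885, -0.0], [-0.001, 0.0, -1.0]]
wrist_force: [-3.1, -3.8, 4.5]
finger_gap: 0.0163
gripper_force: 99.5
```

```bash
python3 - <<'E'
from h import *
c,w=place(0);go((.4825,-.009,.0644),29.5);print(env.get_state()["ft_torque"].round(2))
I=c["frame"];cv2.imwrite("pics/w10.png",I[...,::-1])
E
```

```text
held: slope x,y [-0.0255  0.002 ] rim z at centre (tool) -0.0042 circle (tool) [0.094  0.0003 0.0424] 4363
dish rim centre world [0.5643 0.0385 0.0726]
t 13.02 tcp [ 0.481  -0.0051  0.0685] ang 27.8 F [-3.3 -3.7  5.8] gap 0.0165 -> shift [-0.05  0.42  0.41] turn -1.7 tilt [-0.001 -0.   ]
[-0.4   0.58 -0.19]
```

View pics/w10.png

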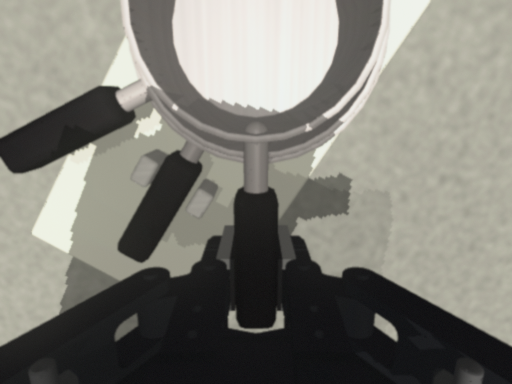

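Request:
step_arm(commands=[-0.05,0.15,0.1,-0.9,0,-0.05,0.3,0.15,-1.8,0,-0.05,0.3,0.2,-1.8,0,-0.05,0.3,0.25,-1.8,0,-0.05,0.3,0.25,-1.8,0])

```text
t: 13.43
tool_pos: [0.4831, -0.0072, 0.0665]
ee_rot: [[0.869, 0.495, 0.002], [0.495, -0.869, 0.001], [0.002, 0.0, -1.0]]
wrist_force: [-3.6, -2.3, 11.8]
finger_gap: 0.0161
gripper_force: 100.6
```

```bash
cat >> h.py <<'E'
def prof(c):
    """rim height around held dish, by world-angle sector relative to tool x, plus floor"""
    W=pts(c);s=env.get_state();R=s["ee_rot"];L=(W-s["tool_pos"])@R
    X=L[...,0]-.096;Y=L[...,1];d=np.hypot(X,Y);a=np.degrees(np.arctan2(Y,X))
    for t in(30,60,90,120,150,-150,-120,-90,-60,-30):
        m=(d<.048)&(d>.041)&(abs((a-t+180)%360-180)<12)&np.isfinite(W[...,2])
        print(t,np.percentile(W[m][:,2],90).round(4) if m.sum()>20 else None,end="; ")
    m=(d<.03)&np.isfinite(W[...,2]);F=W[m]-s["tool_pos"];
    k=np.linalg.lstsq(np.c_[L[m][:,:2]-[.096,0],np.ones(m.sum())],W[m][:,2],rcond=None)[0];print("floor slopes x,y,z",k.round(4),m.sum())
E
python3 - <<'E'
from h import *
c,w=place(0);prof(c);go((.4825,-.009,.0644),29.5);print(env.get_state()["ft_torque"].round(2))
E
```

```text
held: slope x,y [-0.0297  0.0042] rim z at centre (tool) -0.0046 circle (tool) [0.0931 0.0002 0.0419] 4010
dish rim centre world [0.5641 0.0387 0.0714]
30 None; 60 None; 90 0.073; 120 0.073; 150 0.073; -150 0.0731; -120 0.0734; -90 0.0735; -60 None; -30 None; floor slopes x,y,z [ 0.019  -0.0062  0.0331] 11463
t 13.48 tcp [ 0.4831 -0.0072  0.0666] ang 29.7 F [-3.8 -2.3 12.1] gap 0.016 -> shift [-0.14  0.13  0.22] turn 0.2 tilt [0.002 0.001]
[ 0.22  0.3  -0.07]
```

Request:
step_arm(commands=[-0.05,0.03,-0.1,0,0,-0.1,0.05,-0.1,0,0,-0.15,0.07,0,0,0,-0.2,0.07,0,0,0,-0.2,0.07,0,0,0])

```text
t: 13.9
tool_pos: [0.4831, -0.0075, 0.0666]
ee_rot: [[0.868, 0.496, 0.005], [0.496, -0.868, 0.003], [0.006, 0.0, -1.0]]
wrist_force: [-2.3, 0.0, 9.9]
finger_gap: 0.0165
gripper_force: 100.3
```

```bash
python3 - <<'E'
from h import *
c,w=place(0);prof(c);go((.4825,-.009,.0644),29.5);print(env.get_state()["ft_torque"].round(2))
W=pts(c);I=c["frame"]
t=cam("top");V=pts(t);s=env.get_state()
cen=s["tool_pos"]+s["ee_rot"]@np.r_[.095,0,0]
d=np.hypot(V[...,0]-cen[0],V[...,1]-cen[1])
for r0,r1 in((0,.012),(.012,.03)):
    m=(d>=r0)&(d<r1);print("top floor",np.nanmedian(V[m][:,2]).round(4),m.sum())
m=(d<.05)&(V[...,2]>.064)&(V[...,2]<.08);print("small rim top",circ(V[m][:,:2]).round(4),np.percentile(V[m][:,2],[50,90]).round(4))
a=np.degrees(np.arctan2(V[...,1]-cen[1],V[...,0]-cen[0]))
for t0 in range(-180,180,45):
    mm=m&(abs((a-t0+180)%360-180)<22);print(t0,np.percentile(V[mm][:,2],80).round(4),mm.sum(),end="; ")
E
```

```text
held: slope x,y [-0.0299  0.0028] rim z at centre (tool) -0.0047 circle (tool) [0.0932 0.0001 0.0419] 4041
dish rim centre world [0.564  0.0387 0.0718]
30 None; 60 None; 90 0.0731; 120 0.0731; 150 0.0731; -150 0.0733; -120 0.0735; -90 0.0737; -60 None; -30 None; floor slopes x,y,z [ 0.0199 -0.0061  0.0333] 11457
t 13.95 tcp [ 0.4831 -0.0075  0.0666] ang 29.8 F [-1.9 -0.8  8.6] gap 0.0163 -> shift [-0.13  0.1   0.22] turn 0.3 tilt [0.005 0.003]
[ 0.6  -0.    0.02]
top floor 0.0333 92
top floor 0.0332 484
small rim top [0.5675 0.0419 0.0435] [0.0722 0.0753]
-180 0.0731 25; -135 0.0723 35; -90 0.074 29; -45 0.0745 35; 0 0.0755 39; 45 0.0741 38; 90 0.0745 37; 135 0.0741 30;
```

Request:
step_arm(commands=[0,0,-0.5,0,0,0,0,-1,0,0,0,0,-1.2,0,0,0,0,-1.2,0,0,0,0,-1.2,0,0])

```text
t: 14.42
tool_pos: [0.481, -0.0094, 0.0777]
ee_rot: [[0.869, 0.495, -0.0], [0.495, -0.869, 0.0], [-0.0, -0.0, -1.0]]
wrist_force: [0.1, -0.5, -3.6]
finger_gap: 0.0161
gripper_force: 98.3
```

```bash
cat >> h.py <<'E'
def top(zr):
    t=cam("top");V=pts(t);s=env.get_state()
    cen=s["tool_pos"]+s["ee_rot"]@np.r_[.095,0,0]
    d=np.hypot(V[...,0]-cen[0],V[...,1]-cen[1])
    m=(d<.052)&(abs(V[...,2]-zr)<.007);q=circ(V[m][:,:2]);X=V[...,:2]-q[:2];d=np.hypot(*np.moveaxis(X,-1,0))
    L=X@s["ee_rot"][:2,:2]
    m=(abs(d-.044)<.004)&(abs(V[...,2]-zr)<.007)
    k=np.linalg.lstsq(np.c_[L[m],np.ones(m.sum())],V[m][:,2],rcond=None)[0]
    f=d<.028;kf=np.linalg.lstsq(np.c_[L[f],np.ones(f.sum())],V[f][:,2],rcond=None)[0]
    print("top rim",q.round(4),"rim slope",k.round(4),"floor",kf.round(4))
E
python3 - <<'E'
from h import *
c,w=place(0);prof(c);top(.083);go((.48,-.009,.0644),29.5)
E
```

```text
held: slope x,y [-0.0238 -0.001 ] rim z at centre (tool) -0.0038 circle (tool) [0.0946 0.0001 0.0427] 4613
dish rim centre world [0.5631 0.0373 0.0813]
30 None; 60 None; 90 0.0819; 120 0.0825; 150 0.0827; -150 0.0827; -120 0.0825; -90 0.082; -60 None; -30 None; floor slopes x,y,z [-0.0056 -0.001   0.0418] 11341
top rim [0.5656 0.0399 0.0437] rim slope [-0.011   0.0091  0.0811] floor [-0.0068 -0.0009  0.0415]
t 14.52 tcp [ 0.4809 -0.0095  0.0775] ang 29.7 F [ 0.3  0.2 -3. ] gap 0.016 -> shift [-0.05 -0.09  1.31] turn 0.2 tilt [-0.001 -0.   ]
```

Request:
step_arm(commands=[-0.1,0,0.2,0,0,-0.1,0,0.4,0,0,-0.1,0,0.5,0,0,-0.1,0,0.6,0,0,-0.1,0,0.7,0,0,-0.1,0,0.8,0,0,-0.1,0,0.8,0,0])

```text
t: 15.1
tool_pos: [0.4805, -0.0101, 0.0698]
ee_rot: [[0.869, 0.495, 0.001], [0.495, -0.869, -0.0], [0.001, 0.0, -1.0]]
wrist_force: [0.3, -0.7, -1.9]
finger_gap: 0.0163
gripper_force: 98.7
```

```bash
python3 - <<'E'
from h import *
c,w=place(0);prof(c);top(.074);go((.48,-.009,.0644),29.5);print(env.get_state()["ft_torque"].round(2))
E
```

```text
held: slope x,y [-0.0261 -0.0008] rim z at centre (tool) -0.0039 circle (tool) [0.0945 0.0002 0.0426] 4508
dish rim centre world [0.5627 0.0364 0.0738]
30 None; 60 None; 90 0.0746; 120 0.075; 150 0.0751; -150 0.075; -120 0.0749; -90 0.0746; -60 None; -30 None; floor slopes x,y,z [-0.0014  0.0018  0.0344] 11351
top rim [0.5653 0.0389 0.0436] rim slope [-0.0134  0.006   0.0734] floor [ 0.0025 -0.0004  0.0343]
t 15.2 tcp [ 0.4805 -0.0102  0.0699] ang 29.6 F [ 1.3 -0.3 -1.1] gap 0.0163 -> shift [ 0.01 -0.13  0.55] turn 0.1 tilt [ 0.001 -0.   ]
[-0.27 -0.06 -0.09]
```

Request:
step_arm(commands=[0,0.08,0.05,-0.5,0,0,0.16,0.1,-1,0,0,0.25,0.1,-1.5,0,0,0.33,0.1,-2,0,0,0.41,0.1,-2.5,0,0,0.5,0.1,-3,0,0,0.5,0.1,-3,0])

```text
t: 15.78
tool_pos: [0.4828, -0.0146, 0.0688]
ee_rot: [[0.842, 0.54, 0.0], [0.54, -0.842, -0.0], [0.0, 0.0, -1.0]]
wrist_force: [1.9, -0.7, -2.9]
finger_gap: 0.0163
gripper_force: 98.4
```

```bash
python3 - <<'E'
from h import *
c,w=place(0);prof(c);top(.074);go((.48,-.009,.0644),29.5);print(env.get_state()["ft_torque"].round(2))
W=pts(c)
E
```

```text
held: slope x,y [-0.0244 -0.0002] rim z at centre (tool) -0.0037 circle (tool) [0.0946 0.0003 0.0427] 4638
dish rim centre world [0.5625 0.0363 0.0725]
30 None; 60 None; 90 0.0731; 120 0.0736; 150 0.0737; -150 0.0738; -120 0.0736; -90 0.0732; -60 None; -30 None; floor slopes x,y,z [-0.0048 -0.0001  0.033 ] 11344
top rim [0.565  0.039  0.0437] rim slope [-0.0091  0.0022  0.0721] floor [-0.016   0.0051  0.0329]
t 15.88 tcp [ 0.4827 -0.0145  0.0688] ang 32.6 F [ 0.9 -0.7 -3.4] gap 0.016 -> shift [ 0.07 -0.61  0.44] turn 3.1 tilt [-0. -0.]
[-0.23 -0.2  -0.16]
```

Weight is fully back on the wrist and the dish sits lower, so the feet are now in the gaps. I'll lower it.

Request:
step_arm(commands=[0,0,0.05,0,0,0,0,0.1,0,0,0,0,0.15,0,0,0,0,0.2,0,0,0,0,0.25,0,0,0,0,0.3,0,0,0,0,0.3,0,0])

```text
t: 16.47
tool_pos: [0.4828, -0.0146, 0.0658]
ee_rot: [[0.842, 0.539, 0.0], [0.539, -0.842, -0.0], [0.0, 0.0, -1.0]]
wrist_force: [1.0, -1.6, -0.8]
finger_gap: 0.0162
gripper_force: 98.7
```

```bash
python3 - <<'E'
from h import *
c,w=place(0);prof(c);top(.072);go((.48,-.009,.0644),29.5);print(env.get_state()["ft_torque"].round(2))
E
```

```text
held: slope x,y [-0.0262  0.    ] rim z at centre (tool) -0.004 circle (tool) [0.0944 0.0002 0.0426] 4525
dish rim centre world [0.5624 0.0361 0.0698]
30 None; 60 None; 90 0.0706; 120 0.0709; 150 0.071; -150 0.071; -120 0.0709; -90 0.0707; -60 None; -30 None; floor slopes x,y,z [-0.0002 -0.0001  0.0304] 11347
top rim [0.5651 0.039  0.0438] rim slope [-0.0086  0.0061  0.0696] floor [-0.0108  0.0068  0.0302]
t 16.57 tcp [ 0.4828 -0.0146  0.0659] ang 32.6 F [ 1.7 -1.1 -1.1] gap 0.0162 -> shift [ 0.06 -0.62  0.15] turn 3.1 tilt [ 0. -0.]
[-0.2  -0.16 -0.15]
```

Request:
step_arm(commands=[0,0,0.05,0,0,0,0,0.1,0,0,0,0,0.1,0,0.4,0,0,0.1,0,0.4,0,0,0.1,0,0.4,0,0,0.1,0,0.4,0,0,-2,0,0.4,0,0,-5,0,0.4,0,0,-9,0,0.4,0,0,-12,0,0.4,0,0,-12,0,0.4,0,0,-12,0,0.4])

```text
t: 17.57
tool_pos: [0.4836, -0.0144, 0.1874]
ee_rot: [[0.842, 0.54, 0.004], [0.54, -0.842, 0.0], [0.003, 0.002, -1.0]]
wrist_force: [-0.6, 0.3, -0.7]
finger_gap: 0.0342
gripper_force: 0.0
```

```bash
python3 - <<'E'
from h import *
q,c=look((.565,.039),.07,None,"w11",.03);W=pts(c)
t=cam("top");V=pts(t)
for n,z in(("small",.07),("medium",.055),("large",.04)):
    for nm,M,f in(("wrist",W,c["frame"]),("top",V,t["frame"])):
        d=np.hypot(M[...,0]-.565,M[...,1]-.039);m=(f.max(-1)<60)&(d>.066)&(d<.13)&(abs(M[...,2]-z-.002)<.004)
        if m.sum()>20:print(n,nm,"grip",np.median(M[m],0).round(4),m.sum())
f=np.hypot(V[...,0]-.565,V[...,1]-.039)<.025;k=np.linalg.lstsq(np.c_[V[f][:,:2]-[.565,.039],np.ones(f.sum())],V[f][:,2],rcond=None)[0];print("floor",k.round(4))
go((.48,0,.2),30)
E
```

```text
rim [0.5637 0.0367 0.0441] slope,z [-0.0082 -0.0059  0.0689] p90 z 0.0707 floor z 0.0301 grip [0.4855 0.0279 0.0661] 2520 axis -90.7 dir -173.6
small wrist grip [ 0.486  -0.0133  0.0717] 1570
medium wrist grip [0.484  0.0968 0.0567] 1260
medium top grip [0.4884 0.096  0.0569] 146
large wrist grip [0.4729 0.0449 0.0418] 1223
floor [ 0.01   -0.0067  0.03  ]
t 17.67 tcp [ 0.482  -0.0145  0.1853] ang 32.7 F [-1.2 -0.2 -0.4] gap 0.034 -> shift [ 0.61 -1.33 -1.47] turn 2.7 tilt [-0.001 -0.   ]
```

View pics/w11.png

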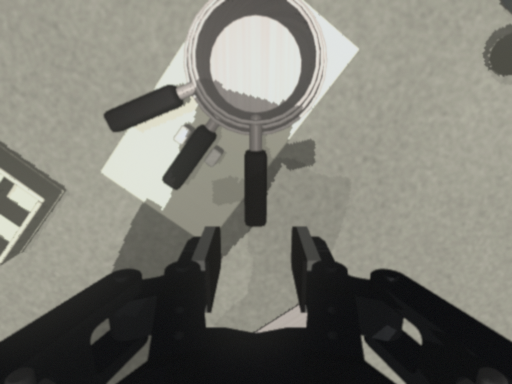

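The nest is fanned, with grips at (145,108), (190,155) and (255,185). The small dish's floor is at 30.0 mm and its grip top at 71.7 mm, both at home height. I'll hand the job in.

```bash
python3 -c "
from cell import env
print(env.sign_off())"
```

```text
the job is handed in; nothing more can be done
None
```

The nest is done and handed in at about 17.7 s: by the cameras, the medium and small dishes both sit at home height, the neighbouring handles are fanned about 33° and 37° apart, and the arm is clear; the hand-in returned no verdict.

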